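# Pack the sample caddy by cap colour

### The job

Collect the four white sample jars from the mats and stand each one upright in the caddy well whose floor pad has the colour of its cap. Set them down on the pads rather than dropping them in, and leave the two brown amber jars, which have the same caps but do not belong, where they stand.

Things in the scene. Friction and masses are not known exactly. Their poses are not given: they have to be found in the camera images.
- jar_blue: WHITE plastic jar with a blue cap, upright, loose, 0.1-0.2 kg. Round: body 54 mm across up to 64 mm high, shoulder cone to 80 mm; cap 34 mm across, 80 to 104 mm high (the top). Grip cap or body. Origin: centre of the underside, z up. Stands on a flat 3 mm mat with other jars, a beaker 70 mm high and a low dish; neighbours 90 mm or more away between centres.
- jar_green: WHITE plastic jar with a green cap, upright, loose, 0.1-0.2 kg. Round: body 54 mm across up to 64 mm high, shoulder cone to 80 mm; cap 34 mm across, 80 to 104 mm high (the top). Grip cap or body. Origin: centre of the underside, z up. Stands on a flat 3 mm mat with other jars, a beaker 70 mm high and a low dish; neighbours 90 mm or more away between centres.
- jar_red: WHITE plastic jar with a red cap, upright, loose, 0.1-0.2 kg. Round: body 54 mm across up to 64 mm high, shoulder cone to 80 mm; cap 34 mm across, 80 to 104 mm high (the top). Grip cap or body. Origin: centre of the underside, z up. Stands on a flat 3 mm mat with other jars, a beaker 70 mm high and a low dish; neighbours 90 mm or more away between centres.
- jar_yellow: WHITE plastic jar with a yellow cap, upright, loose, 0.1-0.2 kg. Round: body 54 mm across up to 64 mm high, shoulder cone to 80 mm; cap 34 mm across, 80 to 104 mm high (the top). Grip cap or body. Origin: centre of the underside, z up. Stands on a flat 3 mm mat with other jars, a beaker 70 mm high and a low dish; neighbours 90 mm or more away between centres.
- amber_blue: Look-alike: the same jar shape and size with a blue cap, but its body is dark AMBER BROWN. Does not belong in the caddy. Origin: centre of the underside, z up.
- amber_yellow: Look-alike: the same jar shape and size with a yellow cap, but its body is dark AMBER BROWN. Does not belong in the caddy. Origin: centre of the underside, z up.
- pad_blue: Blue square pad, 74 x 74 x 2 mm, fixed on the floor of one well of the fixed grey caddy. Origin: centre of its underside, 5 mm above the bench; jars stand on its top face, 2 mm higher. x, y along the well's walls, z up. Caddy: 2 x 2 square wells, 76 mm inside, pitch 81 mm, walls 5 mm thick, wall tops 40 mm above the bench. Which colour is in which well varies.
- pad_green: Green square pad, 74 x 74 x 2 mm, fixed on the floor of one well of the fixed grey caddy. Origin: centre of its underside, 5 mm above the bench; jars stand on its top face, 2 mm higher. x, y along the well's walls, z up. Caddy: 2 x 2 square wells, 76 mm inside, pitch 81 mm, walls 5 mm thick, wall tops 40 mm above the bench. Which colour is in which well varies.
- pad_red: Red square pad, 74 x 74 x 2 mm, fixed on the floor of one well of the fixed grey caddy. Origin: centre of its underside, 5 mm above the bench; jars stand on its top face, 2 mm higher. x, y along the well's walls, z up. Caddy: 2 x 2 square wells, 76 mm inside, pitch 81 mm, walls 5 mm thick, wall tops 40 mm above the bench. Which colour is in which well varies.
- pad_yellow: Yellow square pad, 74 x 74 x 2 mm, fixed on the floor of one well of the fixed grey caddy. Origin: centre of its underside, 5 mm above the bench; jars stand on its top face, 2 mm higher. x, y along the well's walls, z up. Caddy: 2 x 2 square wells, 76 mm inside, pitch 81 mm, walls 5 mm thick, wall tops 40 mm above the bench. Which colour is in which well varies.
There are look-alikes about, which are no part of the job. Leave any purple or turquoise look-alike of the jar_blue alone.

How it is judged:
By the outcome, as a careful person would: the job done as asked, in the order asked, and still so for the second after the job is handed in, with the robot touching nothing.
It also fails if it takes over 96 s, if anything falls off the work surface, if the arm or the gripper's body presses on something with over 40 N, if the wrist force passes 120 N, or if a joint passes its speed limit or range.

### The arm

A 6-joint arm with a two-finger parallel gripper is mounted at the origin on the work surface. World frame = base frame: x ahead of the robot, y to its left, z up, the work surface at z = 0. Lengths are in m, angles in rad, forces in N, time in s.
With the tool pointing down it reaches from about 0.375 to 0.75 m from the base axis. Payload 9 kg.
Tool frame: the origin (TCP) lies at the very end of the fingers, on their centre line; the grasp point (between the pads) lies 19 mm behind it (env.tcp_to_grasp is the distance from the TCP to the grasp point, in m); z points along the fingers, y is the line along which they close (so a half turn about z gives the same grasp; the last joint's range is limited). The gripper opens to 85 mm and grips with 20 to 120 N. Pads are 22 mm wide; open, the fingers measure 114 mm over their backs; the gripper's body (76 mm by 85 mm) begins 54 mm behind the grasp point. The pads swing forward as they close: fully open they stand 13 mm farther back than shut.
Start: joints at [1.009, 0.104, 0.097, 1.564, 0, 1.353], TCP at [0.202, 0.565, 0.209] pointing down, gripper open.
Joint ranges: [-2.99, 2.99], [-0.84, 1.86], [-1.1, 1.16], [-1.84, 2.11], [-1.51, 1.56], [-3.14, 3.14]. Speed limits (rad/s): [2.22, 2.22, 2.57, 3.14, 3.14, 3.14].

### API

Orientations are given as a unit quaternion [w, x, y, z].
In Python, from rig import telemetry, read_camera, env, search_frame, cut_out, pinpoint gives the robot as it stands.
- The arm moves only by the tool jog_arm, never from a script. Its argument "series" is a list of rows, each a list of 7 numbers: the finger opening in mm, from 0 to 85.4, then the shift along the tool's x, y, z in units of 0.15 m (1.0 is 0.15 m), then the turn, a rotation vector about the tool's x, y, z in units of 45 degrees (1.0 is 45 degrees). In form: [[hand, tx, ty, tz, ax, ay, az], ...]. A call has 1 to 12 rows; each row is the pose to reach, as a shift and turn from the pose commanded when the call began, along the tool's axes at that moment; what a row does not reach only later rows make up. A row lasts 1/12 s, in which the tool goes at most 41.7 mm and 7.16 degrees, less where a joint would pass 70% of its speed; a pose out of reach is approached as far as the arm can. A call with a number of a shift or a turn outside -1 to 1 is refused whole. A call with a gripper value outside its range is refused whole. The fingers move at their own pace and stop on an object; "newtons" is the grip in N (left out, the last holds). Time passes only in rows, so rows that repeat a pose let the fingers close. It gives the time, the measured TCP pose, the force, the opening and the grip force at its end, in the units of the state.
- telemetry.get_state(): the state, without advancing time (a new reading comes with each control period).
- read_camera(name): name is "scene" or "top"; returns a dict with "color" (420x560x3 uint8, red, green, blue), "K" (3x3 intrinsics, pixels), "position" and "orientation" of the camera in the world. Camera axes: x right, y up, looking along -z (the intrinsics and any distortion apply to the point x, -y, -z); pixel columns grow to the right and rows downward; lengths in m; the calibration is good to about 2 mm. A picture is of the moment at which its call begins. There is no depth.
- env.job_done(): hands the job in; it is judged then, once.
Trained networks look in the newest picture that a camera, given by its name, has taken for a name from the list of things; names that differ only in an ending like _2 or _b are one class to them, and where a whole thing is asked for, a point or a joint stands for the part that bears it (a point fixed in the world has none). Each returns a list of dicts, best first, with "p" (0 to 1); they miss things now and then, are a little off and sometimes report something else, mostly with a low value. They report only what shows in the picture. A call takes as long as a camera call. They do not tell look-alikes from the thing itself.
- search_frame(label, camera): "location" ([x, y, z] in m, in world coordinates, good to about 4 mm: the middle of the surface that is visible of it).
- cut_out(label, camera): "region" (420x560 bool, what is visible of it).
- pinpoint(label, camera): "location" ([x, y, z] in m, in world coordinates, good to about 4 mm: a listed point, or the origin of a listed thing).
The state is a dict: "time_s": time; "joints": joint angles; "qd": joint speeds; "joint_torque": joint torques, N m; "tcp_pos": TCP position; "tool_rot": TCP orientation; "ft_force": force on the tool from outside, world axes, zero at the start; "torque": the same for the moment, N m; "gripper_width": finger opening in m; "grasp_force": force on a finger pad.
Only numpy, scipy, OpenCV 4.12 (cv2) and the standard library are available. Lean on these libraries where they do the work, as an engineer would, in place of code of your own. Each camera call takes 0.05 s, during which the arm holds its last target. There are 200 camera calls.

## Working session

There is one attempt and no reset: what is moved stays moved. The work goes in short steps, Python scripts to look and compute and a tool call to move; the robot and the scene stay as the last step left them, time stands still between calls to the robot, and variables do not carry over. Pictures are saved under pics/ and viewed, at most 14 in all, crops included, and the job is handed in when it is done.

Besides the shell and the picture viewer there is one more tool, called after "Emit:" as name(argument=value, ...), one argument or row to a line, values as JSON. jog_arm: Moves the arm, as the interface text tells. Its arguments: {"type":"object","properties":{"series":{"type":"array"},"newtons":{"type":"number"}},"required":["series"]}

```bash
mkdir -p pics; ls; cat > h.py <<'E'
import numpy as np, cv2
from rig import telemetry, read_camera, env, search_frame, cut_out, pinpoint
from scipy.spatial.transform import Rotation as R
def rot(q): return R.from_quat([q[1],q[2],q[3],q[0]])
def st():
    s=telemetry.get_state(); return s
E
python3 - <<'E'
from h import *
for c in ("scene","top"):
    d=read_camera(c); cv2.imwrite(f"pics/{c}0.png",d["color"][:,:,::-1]); print(c,{k:(v.tolist() if hasattr(v,'tolist') else v) for k,v in d.items() if k!="color"})
    for l in ["jar_blue","jar_green","jar_red","jar_yellow","pad_blue","pad_green","pad_red","pad_yellow","amber_blue","amber_yellow"]:
        for r in pinpoint(l,c)[:3]: print(l,np.round(r["location"],3),round(r["p"],2))
s=st(); print(s, env.tcp_to_grasp)
E
```

```text
pics
scene {'K': [[477.9435737043672, 0.0, 284.73430329365164], [0.0, 477.9435737043672, 211.2393100704131], [0.0, 0.0, 1.0]], 'position': [1.3918397008620198, -0.13237477971013978, 0.7389294445363072], 'orientation': [0.698879849640943, 0.3337160086522455, 0.27291251843464154, 0.5707182655362703]}
jar_blue [0.513 0.41  0.003] 0.89
jar_blue [0.564 0.308 0.004] 0.66
jar_blue [ 0.606  0.415 -0.002] 0.61
jar_green [ 0.47  -0.208  0.003] 0.64
jar_red [0.458 0.194 0.002] 0.98
jar_yellow [ 0.487 -0.309  0.004] 0.6
pad_blue [0.536 0.044 0.007] 0.77
pad_green [0.614 0.038 0.005] 0.87
pad_red [0.536 0.037 0.003] 0.47
pad_red [ 0.59  -0.293 -0.001] 0.41
pad_yellow [ 0.537 -0.042  0.004] 0.69
amber_blue [0.454 0.309 0.001] 0.57
amber_yellow [ 0.589 -0.292  0.002] 0.85
top {'K': [[443.9045483099395, 0.0, 285.00549991125297], [0.0, 443.9045483099395, 208.4688030375024], [0.0, 0.0, 1.0]], 'position': [0.4026260728822748, 0.06067552769106965, 1.1340037390790931], 'orientation': [0.7100378396407271, 0.04140784197469883, -0.05962898336528676, -0.7004113371756272]}
jar_blue [ 0.512  0.409 -0.006] 0.9

[... 452 characters left out ...]
ints': array([1.00930114e+00, 1.04092147e-01, 9.72683533e-02, 1.56391644e+00,
       4.07327167e-06, 1.35309993e+00]), 'qd': array([-5.05173062e-04, -7.03617170e-04, -4.51802378e-04,  1.10605518e-03,
        5.71004700e-04,  9.91061186e-05]), 'joint_torque': array([ 3.06002521e-04, -5.56773412e+01,  5.03770852e+01,  9.56461699e-04,
       -4.00849240e-04, -8.86472122e-06]), 'tcp_pos': array([0.20223447, 0.56490439, 0.20871785]), 'tool_rot': array([8.76925279e-06, 1.71054055e-01, 9.85261645e-01, 2.67202633e-05]), 'ft_force': array([-0.31235516, -0.34906612,  0.92276828]), 'torque': array([-0.00643463, -0.04511358, -0.0207665 ]), 'grasp_force': 0.0, 'gripper_width': 0.08513538279961479} 0.0187
```

View pics/scene0.png

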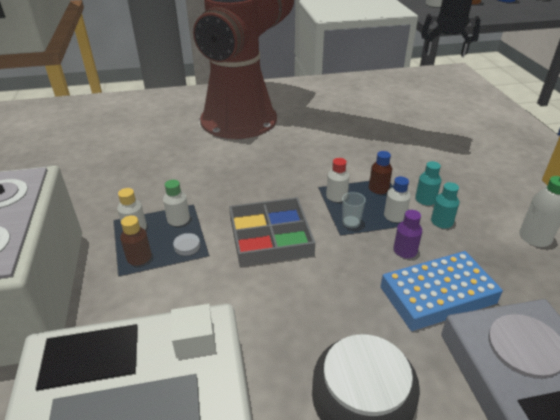

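View pics/top0.png

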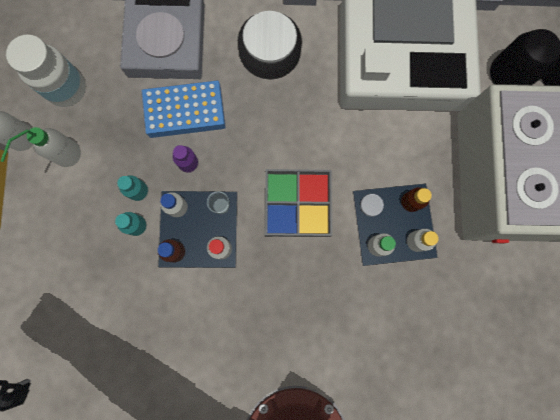

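The scene image shows the white jars at blue (398,200), red (339,182), green (176,205) and yellow (131,212). The ambers stand at (381,175) with a blue cap and (136,243) with a yellow cap. Teal jars at (430,187) and (445,208) and a purple one at (408,237) are look-alikes. In the top view the white jars are at blue (173,204), red (218,247), green (383,244) and yellow (425,240).

Next I triangulate the caps and pads and make a confirming crop.

```bash
cat >> h.py <<'E'
RNG={'red':[(0,8),(172,180)],'yellow':[(15,28)],'green':[(50,75)],'blue':[(105,125)]}
def cam(c):
    d=read_camera(c); Rw=rot(d["orientation"]).as_matrix()@np.diag([1,-1,-1]); d["P"]=d["K"]@np.c_[Rw.T,-Rw.T@d["position"]]; return d
def blob(d,col,uv,r=16,s=110):
    hsv=cv2.cvtColor(d["color"],cv2.COLOR_RGB2HSV); m=np.zeros(hsv.shape[:2],np.uint8)
    for a,b in RNG[col]: m|=cv2.inRange(hsv,(a,s,70),(b,255,255))
    k=np.zeros_like(m); cv2.circle(k,tuple(int(round(x)) for x in uv),r,255,-1); m&=k
    n,l,t,ce=cv2.connectedComponentsWithStats(m)
    if n<2: return None,0
    i=1+np.argmax(t[1:,4]); return ce[i],t[i,4]
def tri(a,b,ua,ub):
    X=cv2.triangulatePoints(a["P"],b["P"],np.float64(ua).reshape(2,1),np.float64(ub).reshape(2,1)).ravel(); return X[:3]/X[3]
def proj(d,p): q=d["P"]@np.r_[p,1]; return q[:2]/q[2]
E
python3 - <<'E'
from h import *
S=cam("scene");T=cam("top")
J={'blue':((401,185),(168,201)),'red':((339,166),(216,247)),'green':((173,187),(388,243)),'yellow':((127,195),(430,238)),
 'blueA':((383,159),(165,250)),'yellowA':((131,226),(424,195))}
for n,(u,v) in J.items():
    a,na=blob(S,n.rstrip('A'),u,13);b,nb=blob(T,n.rstrip('A'),v,12); print('cap',n,a,na,b,nb,np.round(tri(S,T,a,b),4))
Pd={'yellow':((250,222),(313,219)),'blue':((285,217),(282,219)),'red':((256,243),(313,187)),'green':((291,240),(282,187))}
for n,(u,v) in Pd.items():
    b,nb=blob(T,n,v,20); a,na=blob(S,n,u,18); print('pad',n,na,b,nb,np.round(tri(S,T,a,b),4))
    # ray at z=.007 from top
    M=T["P"]; A=np.c_[M[:,0],M[:,1],M[:,2]*.007+M[:,3]]; q=np.linalg.solve(A,np.r_[b,1]); print('   top z=.007',np.round(q[:2]/q[2],4))
for l in ["pad_blue","pad_green","pad_red","pad_yellow"]:
    for d,c in ((T,'top'),): 
        r=cut_out(l,c)
        if r:
            cs,_=cv2.findContours(r[0]["region"].astype(np.uint8),0,2); print(l,cv2.minAreaRect(max(cs,key=cv2.contourArea)))
c1=cv2.resize(S["color"][145:265,320:480],None,fx=2.4,fy=2.4,interpolation=2)
c2=cv2.resize(S["color"][165:285,90:250],None,fx=2.4,fy=2.4,interpolation=2)
c3=cv2.resize(T["color"][145:265,110:270],None,fx=2.4,fy=2.4,interpolation=2)
c4=cv2.resize(T["color"][155:275,240:400],None,fx=2.4,fy=2.4,interpolation=2)
cv2.imwrite("pics/crop1.png",np.vstack([np.hstack([c1,c2]),np.hstack([c3,c4])])[:,:,::-1])
E
```

```text
cap blue [400.63529412 183.77058824] 170 [167.81976744 200.38953488] 172 [0.5667 0.3092 0.0962]
cap red [338.86419753 164.35802469] 162 [215.93103448 246.17241379] 174 [0.4608 0.1928 0.0965]
cap green [171.77777778 183.74074074] 54 [387.16564417 242.96932515] 163 [ 0.4734 -0.2063  0.1043]
cap yellow [126.17676768 195.56060606] 198 [429.44270833 238.08854167] 192 [ 0.487  -0.3084  0.0961]
cap blueA [383.08783784 157.84459459] 148 [165.07142857 249.37912088] 182 [0.4518 0.3101 0.0947]
cap yellowA [130.113879   225.04982206] 281 [422.47142857 195.54285714] 210 [ 0.5892 -0.296   0.0932]
pad yellow 349 [313.61034048 219.00252207] 793 [ 0.5373 -0.0416  0.0189]
   top z=.007 [ 0.539  -0.0411]
pad blue 286 [281.63924051 218.6835443 ] 790 [0.5369 0.0396 0.0189]
   top z=.007 [0.5386 0.0408]
pad red 389 [313.54172185 187.8397351 ] 755 [ 0.6174 -0.041   0.0206]
   top z=.007 [ 0.6202 -0.0407]
pad green 269 [281.90973202 187.47531735] 709 [0.6168 0.04   0.0209]
   top z=.007 [0.6198 0.0412]
pad_blue ((282.0, 218.5), (27.0, 28.0), 90.0)
pad_green ((282.0, 187.5), (27.0, 28.0), 90.0)
pad_yellow ((314.5, 219.0), (28.0, 27.0), 90.0)
```

View pics/crop1.png

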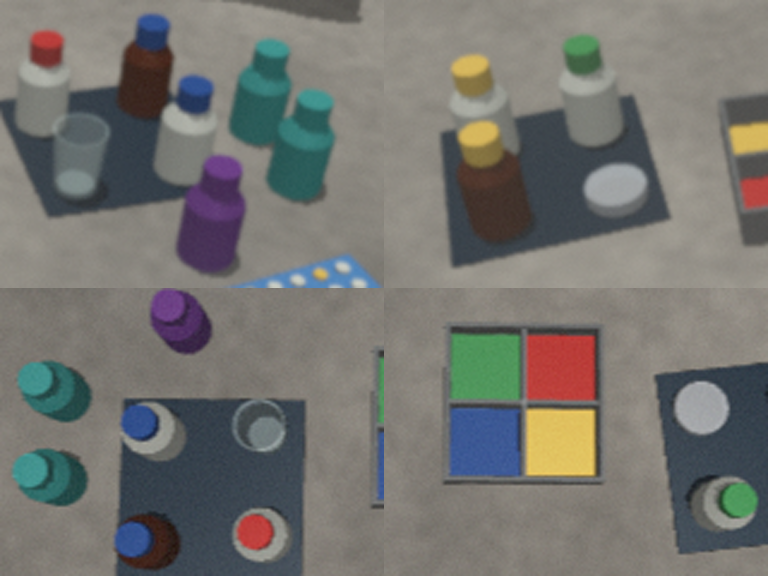

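The crop confirms which jars are which: white blue-cap at (190,130), red (42,85), green (583,90) and yellow (475,100). The brown, teal and purple ones are not wanted. The caddy is axis-aligned, and the wells are blue (.537,.041), yellow (.537,-.040), green (.617,.041) and red (.617,-.040).

Triangulated cap centres are at z≈0.096, so the jars stand on the 3 mm mat. I'll square the tool and head for red first.

Emit:
jog_arm(
  series=[
    [85,-0.95,-0.68,0,0,0,-0.438],
    [85,-0.95,-0.68,0,0,0,-0.438],
    [85,-0.95,-0.68,0,0,0,-0.438],
    [85,-0.95,-0.68,0,0,0,-0.438],
    [85,-0.95,-0.68,0,0,0,-0.438],
    [85,-0.95,-0.68,0,0,0,-0.438],
    [85,-0.95,-0.68,0,0,0,-0.438],
    [85,-0.95,-0.68,0,0,0,-0.438],
  ],
  newtons=40,
)

```text
time_s: 2.07
tcp_pos: [0.3018, 0.4213, 0.2088]
tool_rot: [0.0, -0.0, 1.0, 0.0]
ft_force: [-0.4, -0.8, 0.1]
gripper_width: 0.0851
grasp_force: 0.0
```

```bash
python3 - <<'E'
from h import *
s=st(); print(s["time_s"],s["tcp_pos"],s["tool_rot"],s["joints"])
S=cam("scene");T=cam("top")
def ray(u,z):
    M=T["P"]; A=np.c_[M[:,0],M[:,1],M[:,2]*z+M[:,3]]; q=np.linalg.solve(A,np.r_[u,1]); return q[:2]/q[2]
for n,v in {'blue':(168,201),'red':(216,247),'green':(388,243),'yellow':(430,238)}.items():
    b,nb=blob(T,n,v,12); print(n,nb,np.round(ray(b,.099),4))
for s_ in (60,80): 
    a,na=blob(S,'green',(173,187),13,s_); b,nb=blob(T,'green',(388,243),12,s_); print(na,nb,tri(S,T,a,b))
E
```

```text
2.0667 [0.30178081 0.42129212 0.20881985] [ 2.08906316e-05 -1.09788488e-04  9.99999972e-01  2.09026613e-04] [ 6.96242127e-01 -1.46046490e-01 -1.49481928e-01  1.56706075e+00
  2.93991543e-04  6.96022594e-01]
blue 171 [0.5666 0.3101]
red 171 [0.4609 0.1942]
green 164 [ 0.4737 -0.2059]
yellow 193 [ 0.4868 -0.3062]
187 190 [ 0.47390013 -0.20754615  0.09596413]
162 181 [ 0.47407942 -0.20755307  0.09703733]
```

Emit:
jog_arm(
  series=[
    [85,-0.53,-0.76,0,0,0,0],
    [85,-0.53,-0.76,0,0,0,0],
    [85,-0.53,-0.76,0,0,0,0],
    [85,-0.53,-0.76,0,0,0,0],
  ],
)

```text
time_s: 2.5
tcp_pos: [0.3832, 0.3045, 0.2086]
tool_rot: [0.0, 0.0, 1.0, -0.0]
ft_force: [0.3, 0.0, 0.0]
gripper_width: 0.085
grasp_force: 0.0
```

Emit:
jog_arm(
  series=[
    [85,-0.53,-0.76,0,0,0,0],
    [85,-0.53,-0.76,0,0,0,0],
    [85,-0.53,-0.76,0,0,0,0],
    [70,-0.53,-0.76,0,0,0,0],
    [60,-0.53,-0.76,0.4,0,0,0],
    [60,-0.53,-0.76,0.6,0,0,0],
    [60,-0.53,-0.76,0.6,0,0,0],
    [60,-0.53,-0.76,0.6,0,0,0],
  ],
)

```text
time_s: 3.17
tcp_pos: [0.4586, 0.1933, 0.1162]
tool_rot: [-0.003, -0.001, 1.0, -0.0]
ft_force: [0.1, -0.4, 0.7]
gripper_width: 0.06
grasp_force: 0.0
```

```bash
python3 - <<'E'
from h import *
s=st(); print(s["time_s"],s["tcp_pos"],s["gripper_width"])
S=cam("scene")
cv2.imwrite("pics/red1.png",cv2.resize(S["color"][100:230,260:430],None,fx=4,fy=4,interpolation=2)[:,:,::-1])
E
```

```text
3.1667 [0.45863758 0.19330128 0.11618124] 0.06002968416918571
```

View pics/red1.png

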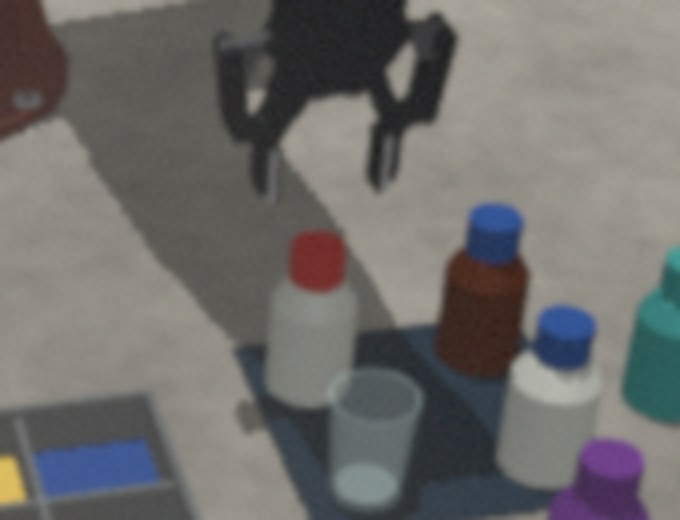

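The open fingers straddle the red cap (318,260 in crop), centred above it. I'm going down to grip the cap.

Emit:
jog_arm(
  series=[
    [60,0,0,0.08,0,0,0],
    [60,0,0,0.17,0,0,0],
    [60,0,0,0.23,0,0,0],
    [60,0,0,0.23,0,0,0],
    [60,0,0,0.23,0,0,0],
  ],
)

```text
time_s: 3.63
tcp_pos: [0.4614, 0.1932, 0.085]
tool_rot: [0.0, -0.0, 1.0, 0.0]
ft_force: [-0.3, -0.5, -0.3]
gripper_width: 0.0599
grasp_force: 0.0
```

Emit:
jog_arm(
  series=[
    [45,0,0,0,0,0,0],
    [40,0,0,0,0,0,0],
    [20,0,0,0,0,0,0],
    [20,0,0,0,0,0,0],
    [20,0,0,0,0,0,0],
    [20,0,0,0,0,0,0],
    [20,0,0,0,0,0,0],
  ],
  newtons=40,
)

```text
time_s: 4.22
tcp_pos: [0.4614, 0.1929, 0.0846]
tool_rot: [0.0, -0.0, 1.0, 0.0]
ft_force: [0.2, -0.1, 4.4]
gripper_width: 0.0198
grasp_force: 1.6
```

```bash
python3 - <<'E'
from h import *
s=st(); print(s["time_s"],s["tcp_pos"],s["gripper_width"],s["ft_force"],s["grasp_force"])
S=cam("scene");T=cam("top")
cv2.imwrite("pics/red2.png",np.hstack([cv2.resize(S["color"][110:230,290:390],(400,480),interpolation=2),cv2.resize(T["color"][200:296,176:256],(400,480),interpolation=2)])[:,:,::-1])
E
```

```text
4.2167 [0.46135397 0.19293275 0.08460056] 0.019800519483691232 [ 0.22222316 -0.14809214  4.40317806] 1.6057267226278782
```

View pics/red2.png

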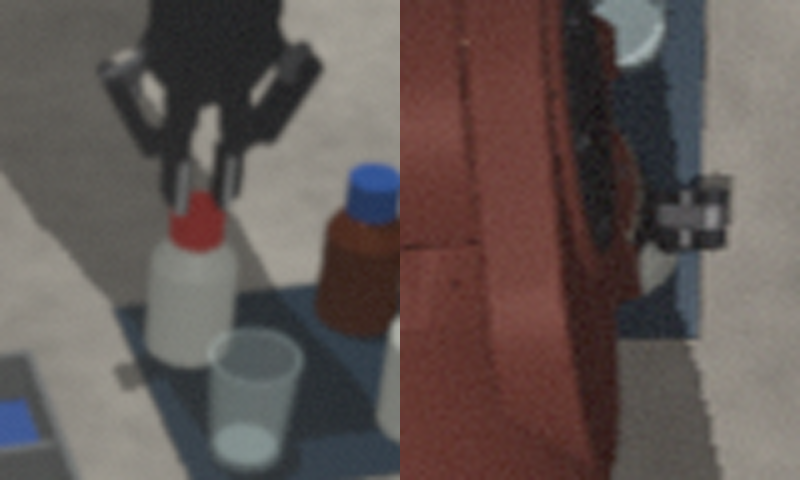

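```bash
python3 - <<'E'
from h import *
S=cam("scene")
def crop(p): u=proj(S,p); return np.round((u-[290,110])*4,0)
for n,p in {'tcp4.22':(.4614,.1929,.0846),'grasp':(.4614,.1929,.1036),'captop':(.461,.1935,.107),'capbot':(.461,.1935,.083),'Lpadtip':(.4614,.1929-.01,.0846)}.items(): print(n,crop(np.array(p)))
print('earlier tcp', (proj(S,np.array([.4586,.1933,.1162]))-[260,100])*4)
print(st()["joints"])
a,na=blob(S,'red',(339,166),13); print(a,na)
E
```

```text
tcp4.22 [197. 234.]
grasp [199. 208.]
captop [200. 203.]
capbot [197. 236.]
Lpadtip [181. 236.]
earlier tcp [319.73873274 227.79307033]
[ 1.33864116e-01 -1.91532694e-01 -4.15781096e-01  1.34587157e+00
  4.37139207e-05  1.33679209e-01]
[339.42028986 165.52173913] 138
```

The projected TCP falls at (197,234) in the crop, but the real fingertips are at y≈207, about 20 mm higher. The fingers have closed on top of the cap and the jar hasn't moved. I'll rise, reopen and go about 22 mm deeper.

Emit:
jog_arm(
  series=[
    [20,0,0,-0.1,0,0,0],
    [60,0,0,-0.1,0,0,0],
    [60,0,0,-0.1,0,0,0],
    [60,0,0,-0.1,0,0,0],
    [60,0,0,-0.1,0,0,0],
    [60,0,0,0,0,0,0],
    [60,0,0,0.09,0,0,0],
    [60,0,0,0.14,0,0,0],
    [60,0,0,0.14,0,0,0],
    [60,0,0,0.14,0,0,0],
  ],
)

```text
time_s: 5.2
tcp_pos: [0.4606, 0.1928, 0.0628]
tool_rot: [-0.001, -0.0, 1.0, -0.0]
ft_force: [-0.2, 0.4, 1.0]
gripper_width: 0.0601
grasp_force: 0.0
```

Emit:
jog_arm(
  series=[
    [45,0,0,0,0,0,0],
    [40,0,0,0,0,0,0],
    [28,0,0,0,0,0,0],
    [28,0,0,0,0,0,0],
    [28,0,0,0,0,0,0],
    [28,0,0,0,0,0,0],
    [28,0,0,0,0,0,0],
  ],
  newtons=40,
)

```text
time_s: 5.78
tcp_pos: [0.4617, 0.1931, 0.0641]
tool_rot: [0.001, -0.0, 1.0, 0.0]
ft_force: [-0.0, 0.5, 5.6]
gripper_width: 0.0314
grasp_force: 39.7
```

Emit:
jog_arm(
  series=[
    [28,0,0,-0.03,0,0,0],
    [28,0,0,-0.1,0,0,0],
    [28,0,0,-0.2,0,0,0],
    [28,0,0,-0.3,0,0,0],
    [28,0,0,-0.3,0,0,0],
    [28,0,0,-0.3,0,0,0],
  ],
)

```text
time_s: 6.28
tcp_pos: [0.4617, 0.193, 0.109]
tool_rot: [0.001, -0.0, 1.0, 0.0]
ft_force: [0.7, -0.1, -1.5]
gripper_width: 0.0318
grasp_force: 39.9
```

```bash
python3 - <<'E'
from h import *
s=st(); print(s["time_s"],s["tcp_pos"],s["gripper_width"],s["ft_force"],s["grasp_force"])
S=cam("scene")
cv2.imwrite("pics/red3.png",cv2.resize(S["color"][80:230,280:400],(480,600),interpolation=2)[:,:,::-1])
print((proj(S,s["tcp_pos"])-[280,80])*4)
E
```

```text
6.2833 [0.46172087 0.19297119 0.10904363] 0.031819338888217114 [ 0.69626211 -0.13044158 -1.50639012] 39.926100969314575
[239.84802007 320.64214011]
```

View pics/red3.png

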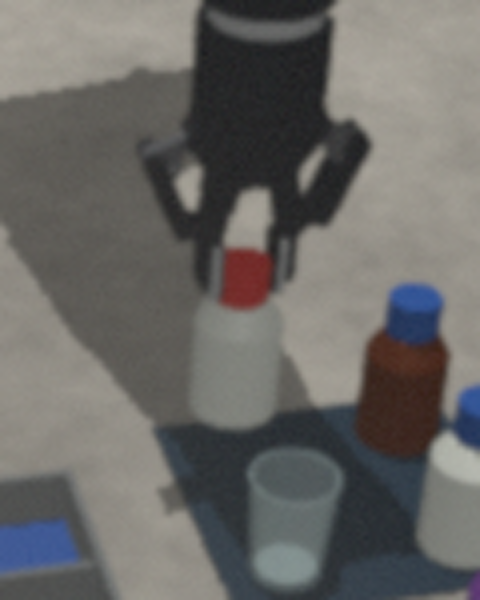

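The red jar is held by the cap and hangs upright, with its weight showing (-1.5 N). I'm carrying it to the red well.

Emit:
jog_arm(
  series=[
    [28,0,0,-0.2,0,0,0],
    [28,0,0,-0.4,0,0,0],
    [28,-0.08,-0.12,-0.4,0,0,0],
    [28,-0.2,-0.3,-0.4,0,0,0],
    [28,-0.33,-0.5,-0.4,0,0,0],
    [28,-0.46,-0.7,-0.4,0,0,0],
    [28,-0.52,-0.78,-0.4,0,0,0],
  ],
)

```text
time_s: 6.92
tcp_pos: [0.5402, 0.0726, 0.1667]
tool_rot: [-0.001, 0.001, 1.0, -0.0]
ft_force: [0.3, -0.6, -1.4]
gripper_width: 0.0317
grasp_force: 40.3
```

Emit:
jog_arm(
  series=[
    [28,-0.12,-0.18,0,0,0,0],
    [28,-0.24,-0.36,0,0,0,0],
    [28,-0.36,-0.54,0,0,0,0],
    [28,-0.46,-0.69,0,0,0,0],
    [28,-0.52,-0.78,0,0,0,0],
    [28,-0.52,-0.78,0,0,0,0],
    [28,-0.52,-0.78,0,0,0,0],
    [28,-0.52,-0.78,0,0,0,0],
  ],
)

```text
time_s: 7.58
tcp_pos: [0.6164, -0.0402, 0.1673]
tool_rot: [-0.001, -0.0, 1.0, 0.0]
ft_force: [-1.0, 0.1, -2.1]
gripper_width: 0.0314
grasp_force: 40.3
```

```bash
python3 - <<'E'
from h import *
s=st(); print(s["time_s"],s["tcp_pos"],s["gripper_width"],s["ft_force"],s["grasp_force"])
S=cam("scene")
cv2.imwrite("pics/red4.png",cv2.resize(S["color"][100:280,200:350],(500,600),interpolation=2)[:,:,::-1])
E
```

```text
7.5833 [ 0.61636834 -0.04024849  0.16732655] 0.03144604591308211 [-0.97883101  0.14402591 -2.11166734] 40.33875524997711
```

View pics/red4.png

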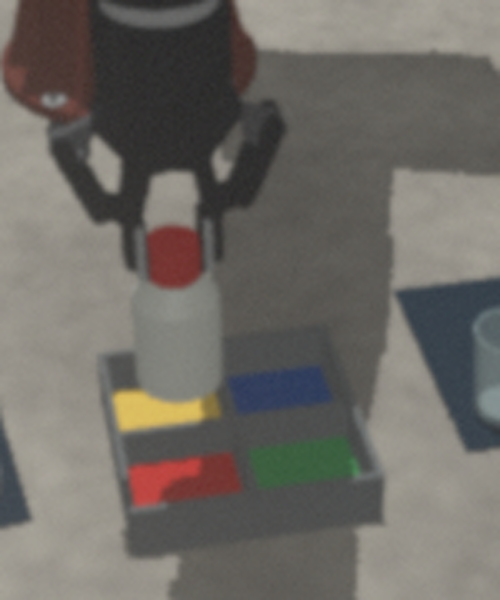

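The jar hangs upright over the caddy, nearly above the red pad (185,480). Lowering it now, slowly near the end.

Emit:
jog_arm(
  series=[
    [28,0,0,0.15,0,0,0],
    [28,0,0,0.3,0,0,0],
    [28,0,0,0.45,0,0,0],
    [28,0,0,0.55,0,0,0],
    [28,0,0,0.6,0,0,0],
    [28,0,0,0.63,0,0,0],
    [28,0,0,0.64,0,0,0],
    [28,0,0,0.64,0,0,0],
    [28,0,0,0.64,0,0,0],
  ],
)

```text
time_s: 8.38
tcp_pos: [0.6178, -0.0411, 0.0735]
tool_rot: [0.001, -0.0, 1.0, -0.0]
ft_force: [0.2, -0.3, -2.1]
gripper_width: 0.0317
grasp_force: 40.4
```

Emit:
jog_arm(
  series=[
    [28,0,0,0.007,0,0,0],
    [28,0,0,0.014,0,0,0],
    [28,0,0,0.02,0,0,0],
    [28,0,0,0.02,0,0,0],
  ],
)

```text
time_s: 8.72
tcp_pos: [0.6171, -0.0411, 0.0692]
tool_rot: [0.0, -0.0, 1.0, 0.0]
ft_force: [-0.5, 0.2, -0.9]
gripper_width: 0.0315
grasp_force: 40.4
```

Emit:
jog_arm(
  series=[
    [28,0,0,0.005,0,0,0],
    [28,0,0,0.01,0,0,0],
    [28,0,0,0.01,0,0,0],
    [28,0,0,0.01,0,0,0],
  ],
)

```text
time_s: 9.05
tcp_pos: [0.6174, -0.0411, 0.0682]
tool_rot: [0.0, -0.0, 1.0, -0.0]
ft_force: [-1.2, 1.3, 3.7]
gripper_width: 0.0313
grasp_force: 40.8
```

Contact at TCP 0.068, so the jar is seated. Releasing it, rising, and moving to the green jar.

Emit:
jog_arm(
  series=[
    [40,0,0,0,0,0,0],
    [50,0,0,0,0,0,0],
    [60,0,0,0,0,0,0],
    [60,0,0,0,0,0,0],
    [60,0,0,-0.1,0,0,0],
    [60,0,0,-0.3,0,0,0],
    [60,0,0,-0.55,0,0,0],
    [60,0,0,-0.7,0,0,0],
    [60,0,0,-0.7,0,0,0],
  ],
)

```text
time_s: 9.8
tcp_pos: [0.6197, -0.0418, 0.179]
tool_rot: [0.004, -0.0, 1.0, -0.001]
ft_force: [0.9, -0.3, 0.5]
gripper_width: 0.0602
grasp_force: 0.0
```

Emit:
jog_arm(
  series=[
    [60,0.48,-0.55,0,0,0,0],
    [60,0.48,-0.55,0,0,0,0],
    [60,0.95,-0.95,0,0,0,0],
    [60,0.95,-0.95,0,0,0,0],
    [60,0.95,-0.95,0,0,0,0],
    [60,0.95,-0.95,0,0,0,0],
    [60,0.95,-0.95,0,0,0,0],
    [60,0.95,-0.95,0,0,0,0],
  ],
)

```text
time_s: 10.47
tcp_pos: [0.4748, -0.1836, 0.1725]
tool_rot: [0.0, 0.0, 1.0, 0.0]
ft_force: [0.3, -0.2, 0.3]
gripper_width: 0.0604
grasp_force: 0.0
```

```bash
python3 - <<'E'
from h import *
s=st(); print(s["time_s"],s["tcp_pos"],s["gripper_width"],s["ft_force"])
S=cam("scene")
cv2.imwrite("pics/g1.png",cv2.resize(S["color"][100:280,90:330],(800,600),interpolation=2)[:,:,::-1])
E
```

```text
10.4667 [ 0.47479734 -0.18355693  0.17251253] 0.06035696549870487 [ 0.33960893 -0.21999202  0.2704831 ]
```

View pics/g1.png

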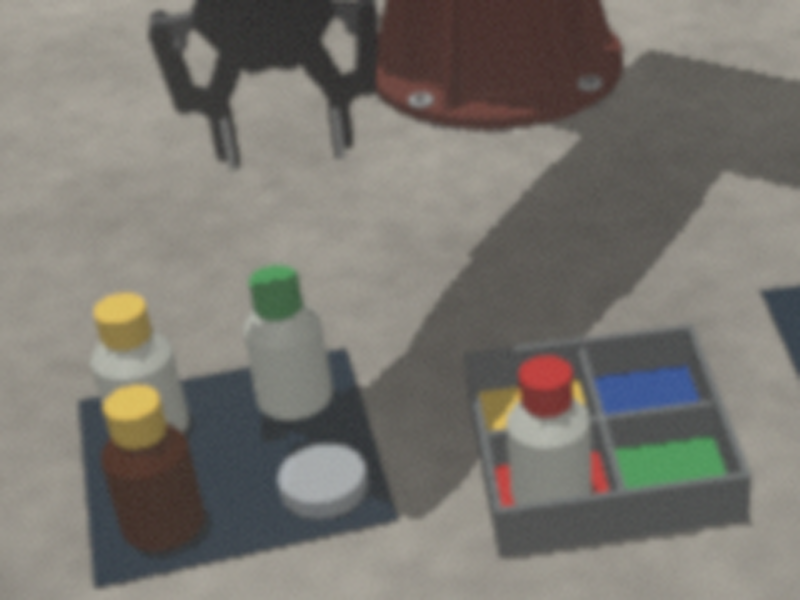

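The red jar stands upright in its well. I'm shifting onto the green cap, descending and gripping.

Emit:
jog_arm(
  series=[
    [60,0,-0.155,0,0,0,0],
    [60,0,-0.155,0.1,0,0,0],
    [60,0,-0.155,0.3,0,0,0],
    [60,0,-0.155,0.45,0,0,0],
    [60,0,-0.155,0.57,0,0,0],
    [60,0,-0.155,0.66,0,0,0],
    [60,0,-0.155,0.72,0,0,0],
    [60,0,-0.155,0.72,0,0,0],
    [60,0,-0.155,0.72,0,0,0],
  ],
)

```text
time_s: 11.27
tcp_pos: [0.475, -0.2062, 0.0647]
tool_rot: [-0.0, -0.001, 1.0, 0.0]
ft_force: [0.1, 0.3, 0.3]
gripper_width: 0.0599
grasp_force: 0.0
```

Emit:
jog_arm(
  series=[
    [45,0,0,0,0,0,0],
    [40,0,0,0,0,0,0],
    [28,0,0,0,0,0,0],
    [28,0,0,0,0,0,0],
    [28,0,0,0,0,0,0],
    [28,0,0,0,0,0,0],
    [28,0,0,0,0,0,0],
  ],
  newtons=40,
)

```text
time_s: 11.85
tcp_pos: [0.4754, -0.2072, 0.066]
tool_rot: [0.001, -0.0, 1.0, -0.0]
ft_force: [-0.4, 1.8, 5.5]
gripper_width: 0.0316
grasp_force: 39.4
```

Emit:
jog_arm(
  series=[
    [28,0,0,-0.03,0,0,0],
    [28,0,0,-0.12,0,0,0],
    [28,0,0,-0.3,0,0,0],
    [28,0,0,-0.5,0,0,0],
    [28,0,0,-0.7,0,0,0],
    [28,0,0,-0.83,0,0,0],
    [28,0,0.15,-0.85,0,0,0],
    [28,0,0.3,-0.85,0,0,0],
    [28,0,0.5,-0.85,0,0,0],
    [28,0,0.7,-0.85,0,0,0],
    [28,0,0.8,-0.85,0,0,0],
  ],
)

```text
time_s: 12.77
tcp_pos: [0.4743, -0.0844, 0.1926]
tool_rot: [0.0, -0.001, 1.0, 0.0]
ft_force: [0.1, -0.6, -1.2]
gripper_width: 0.0313
grasp_force: 39.9
```

Emit:
jog_arm(
  series=[
    [28,0,0.2,0,0,0,0],
    [28,0,0.4,0,0,0,0],
    [28,-0.1,0.6,0,0,0,0],
    [28,-0.25,0.75,0,0,0,0],
    [28,-0.45,0.85,0,0,0,0],
    [28,-0.65,0.853,0,0,0,0],
    [28,-0.82,0.853,0,0,0,0],
    [28,-0.944,0.853,0,0,0,0],
    [28,-0.944,0.853,0,0,0,0],
    [28,-0.944,0.853,0,0,0,0],
  ],
)

```text
time_s: 13.6
tcp_pos: [0.6163, 0.0411, 0.1915]
tool_rot: [-0.001, -0.0, 1.0, 0.0]
ft_force: [0.0, 0.5, -0.8]
gripper_width: 0.0315
grasp_force: 40.0
```

Emit:
jog_arm(
  series=[
    [28,0,0,0.15,0,0,0],
    [28,0,0,0.3,0,0,0],
    [28,0,0,0.45,0,0,0],
    [28,0,0,0.58,0,0,0],
    [28,0,0,0.68,0,0,0],
    [28,0,0,0.74,0,0,0],
    [28,0,0,0.77,0,0,0],
    [28,0,0,0.78,0,0,0],
    [28,0,0,0.78,0,0,0],
  ],
)

```text
time_s: 14.35
tcp_pos: [0.6163, 0.041, 0.076]
tool_rot: [0.0, -0.0, 1.0, -0.0]
ft_force: [-0.2, -0.6, -1.0]
gripper_width: 0.0312
grasp_force: 40.0
```

Emit:
jog_arm(
  series=[
    [28,0,0,0.007,0,0,0],
    [28,0,0,0.014,0,0,0],
    [28,0,0,0.02,0,0,0],
    [28,0,0,0.025,0,0,0],
    [28,0,0,0.025,0,0,0],
  ],
)

```text
time_s: 14.77
tcp_pos: [0.6162, 0.0411, 0.0715]
tool_rot: [0.0, -0.0, 1.0, 0.0]
ft_force: [-0.2, 0.2, -2.5]
gripper_width: 0.0318
grasp_force: 40.0
```

Emit:
jog_arm(
  series=[
    [28,0,0,0.006,0,0,0],
    [28,0,0,0.012,0,0,0],
    [28,0,0,0.016,0,0,0],
    [28,0,0,0.016,0,0,0],
  ],
)

```text
time_s: 15.1
tcp_pos: [0.6168, 0.0412, 0.07]
tool_rot: [0.001, -0.0, 1.0, 0.0]
ft_force: [-0.5, 1.5, 4.9]
gripper_width: 0.0314
grasp_force: 40.7
```

Seated on contact. Releasing it and going to the blue jar.

Emit:
jog_arm(
  series=[
    [40,0,0,0,0,0,0],
    [50,0,0,0,0,0,0],
    [60,0,0,0,0,0,0],
    [60,0,0,0,0,0,0],
    [60,0,0,-0.1,0,0,0],
    [60,0,0,-0.3,0,0,0],
    [60,0,0,-0.55,0,0,0],
    [60,0,0,-0.7,0,0,0],
    [60,0,0,-0.75,0,0,0],
    [60,0.15,0.3,-0.75,0,0,0],
    [60,0.333,0.6,-0.75,0,0,0],
    [60,0.333,0.9,-0.75,0,0,0],
  ],
)

```text
time_s: 16.1
tcp_pos: [0.5675, 0.1556, 0.1809]
tool_rot: [-0.001, 0.001, 1.0, -0.0]
ft_force: [0.6, -0.2, 0.1]
gripper_width: 0.0601
grasp_force: 0.0
```

Emit:
jog_arm(
  series=[
    [60,0,0.3,0,0,0,0],
    [60,0,0.6,0,0,0,0],
    [60,0,0.8,0,0,0,0],
    [60,0,0.89,0,0,0,0],
    [60,0,0.89,0,0,0,0],
    [60,0,0.89,0,0,0,0],
    [60,0,0.89,0,0,0,0],
  ],
)

```text
time_s: 16.68
tcp_pos: [0.5696, 0.2878, 0.181]
tool_rot: [-0.0, 0.0, 1.0, -0.0]
ft_force: [-0.3, -0.6, -0.1]
gripper_width: 0.0604
grasp_force: 0.0
```

```bash
python3 - <<'E'
from h import *
s=st(); print(s["time_s"],s["tcp_pos"],s["gripper_width"],s["ft_force"])
S=cam("scene")
cv2.imwrite("pics/b1.png",cv2.resize(S["color"][90:270,225:465],(800,600),interpolation=2)[:,:,::-1])
E
```

```text
16.6833 [0.56957188 0.28784114 0.18101515] 0.060388667561025046 [-0.26783365 -0.63077135 -0.13702923]
```

View pics/b1.png

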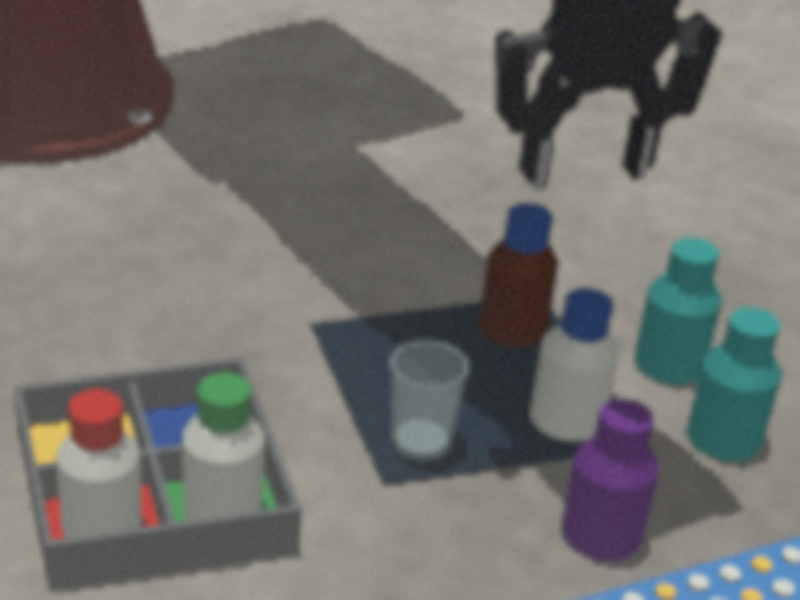

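Red and green are both seated upright. The blue white-bodied jar is at (575,370) in the crop. I'm shifting onto its cap and gripping.

Emit:
jog_arm(
  series=[
    [60,0.015,0.145,0,0,0,0],
    [60,0.015,0.145,0.1,0,0,0],
    [60,0.015,0.145,0.3,0,0,0],
    [60,0.015,0.145,0.48,0,0,0],
    [60,0.015,0.145,0.6,0,0,0],
    [60,0.015,0.145,0.7,0,0,0],
    [60,0.015,0.145,0.77,0,0,0],
    [60,0.015,0.145,0.77,0,0,0],
    [60,0.015,0.145,0.77,0,0,0],
  ],
)

```text
time_s: 17.48
tcp_pos: [0.5674, 0.3098, 0.0662]
tool_rot: [-0.0, 0.0, 1.0, -0.0]
ft_force: [-0.8, 0.2, -0.4]
gripper_width: 0.0599
grasp_force: 0.0
```

Emit:
jog_arm(
  series=[
    [45,0,0,0,0,0,0],
    [40,0,0,0,0,0,0],
    [28,0,0,0,0,0,0],
    [28,0,0,0,0,0,0],
    [28,0,0,0,0,0,0],
    [28,0,0,0,0,0,0],
    [28,0,0,0,0,0,0],
  ],
  newtons=40,
)

```text
time_s: 18.07
tcp_pos: [0.5683, 0.3108, 0.0677]
tool_rot: [0.001, -0.0, 1.0, 0.0]
ft_force: [0.1, -0.7, 6.3]
gripper_width: 0.0314
grasp_force: 39.6
```

Emit:
jog_arm(
  series=[
    [28,0,0,-0.03,0,0,0],
    [28,0,0,-0.12,0,0,0],
    [28,0,0,-0.3,0,0,0],
    [28,0,0,-0.5,0,0,0],
    [28,0,0,-0.7,0,0,0],
    [28,0,0,-0.83,0,0,0],
    [28,0.05,-0.15,-0.85,0,0,0],
    [28,0.1,-0.3,-0.85,0,0,0],
    [28,0.15,-0.5,-0.85,0,0,0],
    [28,0.209,-0.7,-0.85,0,0,0],
    [28,0.209,-0.9,-0.85,0,0,0],
  ],
)

```text
time_s: 18.98
tcp_pos: [0.5346, 0.1749, 0.1947]
tool_rot: [0.0, -0.001, 1.0, 0.0]
ft_force: [0.0, -0.3, -1.6]
gripper_width: 0.0313
grasp_force: 40.1
```

Emit:
jog_arm(
  series=[
    [28,0,-0.2,0,0,0,0],
    [28,0,-0.4,0,0,0,0],
    [28,0,-0.6,0,0,0,0],
    [28,0,-0.8,0,0,0,0],
    [28,0,-0.9,0,0,0,0],
    [28,0,-0.9,0,0,0,0],
    [28,0,-0.9,0,0,0,0],
    [28,0,-0.9,0,0,0,0],
  ],
)

```text
time_s: 19.65
tcp_pos: [0.536, 0.0412, 0.1941]
tool_rot: [0.0, -0.0, 1.0, 0.0]
ft_force: [0.4, -0.2, -1.7]
gripper_width: 0.0313
grasp_force: 40.2
```

Emit:
jog_arm(
  series=[
    [28,0,0,0.15,0,0,0],
    [28,0,0,0.3,0,0,0],
    [28,0,0,0.45,0,0,0],
    [28,0,0,0.58,0,0,0],
    [28,0,0,0.68,0,0,0],
    [28,0,0,0.74,0,0,0],
    [28,0,0,0.77,0,0,0],
    [28,0,0,0.78,0,0,0],
    [28,0,0,0.78,0,0,0],
  ],
)

```text
time_s: 20.4
tcp_pos: [0.5363, 0.041, 0.0771]
tool_rot: [0.0, -0.0, 1.0, 0.0]
ft_force: [-0.6, -1.0, -1.1]
gripper_width: 0.0312
grasp_force: 40.2
```

Emit:
jog_arm(
  series=[
    [28,0,0,0.007,0,0,0],
    [28,0,0,0.014,0,0,0],
    [28,0,0,0.02,0,0,0],
    [28,0,0,0.025,0,0,0],
    [28,0,0,0.03,0,0,0],
    [28,0,0,0.03,0,0,0],
  ],
)

```text
time_s: 20.9
tcp_pos: [0.536, 0.0406, 0.0719]
tool_rot: [-0.0, -0.0, 1.0, 0.0]
ft_force: [0.5, -0.1, -1.6]
gripper_width: 0.0315
grasp_force: 40.2
```

Emit:
jog_arm(
  series=[
    [28,0,0,0.006,0,0,0],
    [28,0,0,0.012,0,0,0],
    [28,0,0,0.012,0,0,0],
    [28,0,0,0.012,0,0,0],
  ],
)

```text
time_s: 21.23
tcp_pos: [0.5368, 0.0403, 0.0717]
tool_rot: [0.001, -0.0, 1.0, -0.0]
ft_force: [-2.1, -0.5, 8.1]
gripper_width: 0.0311
grasp_force: 41.1
```

Seated. Releasing it and going to the yellow jar.

Emit:
jog_arm(
  series=[
    [40,0,0,0,0,0,0],
    [50,0,0,0,0,0,0],
    [60,0,0,0,0,0,0],
    [60,0,0,0,0,0,0],
    [60,0,0,-0.1,0,0,0],
    [60,0,0,-0.3,0,0,0],
    [60,0,0,-0.55,0,0,0],
    [60,0,0,-0.75,0,0,0],
    [60,0.1,-0.2,-0.75,0,0,0],
    [60,0.333,-0.4,-0.75,0,0,0],
    [60,0.333,-0.65,-0.75,0,0,0],
    [60,0.333,-0.65,-0.75,0,0,0],
  ],
)

```text
time_s: 22.23
tcp_pos: [0.4849, -0.0619, 0.1826]
tool_rot: [0.0, 0.002, 1.0, -0.001]
ft_force: [0.2, 0.1, -0.0]
gripper_width: 0.0601
grasp_force: 0.0
```

Emit:
jog_arm(
  series=[
    [60,0,-0.3,0,0,0,0],
    [60,0,-0.55,0,0,0,0],
    [60,0,-0.8,0,0,0,0],
    [60,0,-0.8,0,0,0,0],
    [60,0,-0.8,0,0,0,0],
  ],
)

```text
time_s: 22.65
tcp_pos: [0.4858, -0.1787, 0.1823]
tool_rot: [-0.0, 0.002, 1.0, 0.0]
ft_force: [-0.5, 0.3, -0.7]
gripper_width: 0.0601
grasp_force: 0.0
```

Emit:
jog_arm(
  series=[
    [60,0,-0.3,0,0,0,0],
    [60,0,-0.55,0,0,0,0],
    [60,0,-0.8,0,0,0,0],
    [60,0,-0.8,0,0,0,0],
    [60,0,-0.8,0,0,0,0],
    [60,0,-0.8,0,0,0,0],
  ],
)

```text
time_s: 23.15
tcp_pos: [0.4863, -0.2958, 0.1826]
tool_rot: [-0.0, -0.0, 1.0, 0.0]
ft_force: [-0.1, -0.1, -0.1]
gripper_width: 0.0598
grasp_force: 0.0
```

```bash
python3 - <<'E'
from h import *
s=st(); print(s["time_s"],s["tcp_pos"],s["gripper_width"],s["ft_force"])
S=cam("scene")
cv2.imwrite("pics/y1.png",cv2.resize(S["color"][100:295,60:320],(800,600),interpolation=2)[:,:,::-1])
a,na=blob(S,'yellow',(127,195),13); print(a,na)
E
```

```text
23.15 [ 0.48630372 -0.29584948  0.18256637] 0.05983003060810994 [-0.09145871 -0.08400521 -0.09301353]
[126.22564103 195.75897436] 195
```

View pics/y1.png

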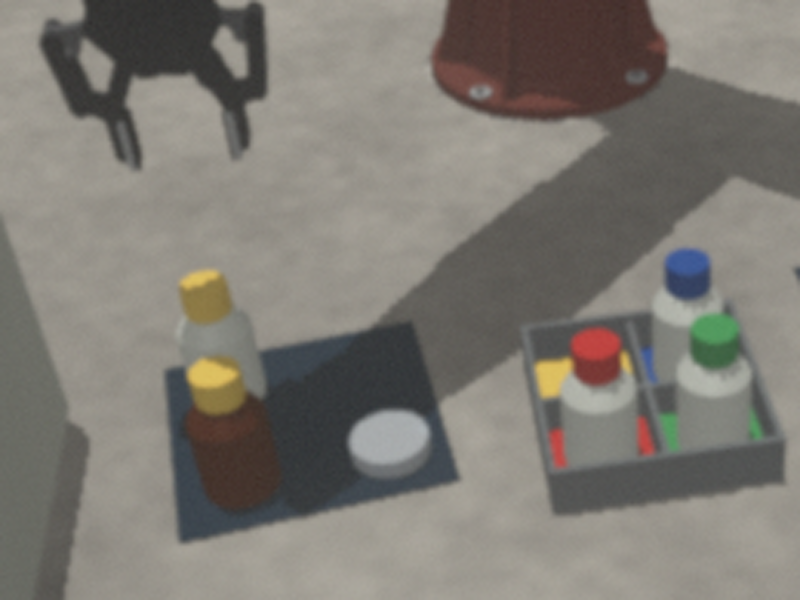

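Three jars are seated. The white yellow-cap jar is the rear one at (205,295), behind the amber one at (230,440). Gripping it now.

Emit:
jog_arm(
  series=[
    [60,-0.005,-0.078,0,0,0,0],
    [60,-0.005,-0.078,0.1,0,0,0],
    [60,-0.005,-0.078,0.3,0,0,0],
    [60,-0.005,-0.078,0.48,0,0,0],
    [60,-0.005,-0.078,0.6,0,0,0],
    [60,-0.005,-0.078,0.7,0,0,0],
    [60,-0.005,-0.078,0.777,0,0,0],
    [60,-0.005,-0.078,0.777,0,0,0],
    [60,-0.005,-0.078,0.777,0,0,0],
  ],
)

```text
time_s: 23.95
tcp_pos: [0.487, -0.3083, 0.0663]
tool_rot: [-0.0, -0.0, 1.0, 0.0]
ft_force: [0.0, -0.3, 1.3]
gripper_width: 0.0598
grasp_force: 0.0
```

Emit:
jog_arm(
  series=[
    [45,0,0,0,0,0,0],
    [40,0,0,0,0,0,0],
    [28,0,0,0,0,0,0],
    [28,0,0,0,0,0,0],
    [28,0,0,0,0,0,0],
    [28,0,0,0,0,0,0],
    [28,0,0,0,0,0,0],
  ],
  newtons=40,
)

```text
time_s: 24.53
tcp_pos: [0.4876, -0.3091, 0.0677]
tool_rot: [0.001, -0.0, 1.0, -0.001]
ft_force: [-0.6, 1.9, 6.3]
gripper_width: 0.031
grasp_force: 39.4
```

Emit:
jog_arm(
  series=[
    [28,0,0,-0.03,0,0,0],
    [28,0,0,-0.12,0,0,0],
    [28,0,0,-0.3,0,0,0],
    [28,0,0,-0.5,0,0,0],
    [28,0,0,-0.7,0,0,0],
    [28,0,0,-0.83,0,0,0],
    [28,0,0.15,-0.85,0,0,0],
    [28,-0.05,0.3,-0.85,0,0,0],
    [28,-0.15,0.5,-0.85,0,0,0],
    [28,-0.25,0.7,-0.85,0,0,0],
    [28,-0.33,0.9,-0.85,0,0,0],
  ],
)

```text
time_s: 25.45
tcp_pos: [0.537, -0.1725, 0.1949]
tool_rot: [0.001, 0.0, 1.0, -0.0]
ft_force: [0.3, -0.1, -1.7]
gripper_width: 0.0316
grasp_force: 40.0
```

Emit:
jog_arm(
  series=[
    [28,0,0.2,0,0,0,0],
    [28,0,0.4,0,0,0,0],
    [28,0,0.6,0,0,0,0],
    [28,0,0.8,0,0,0,0],
    [28,0,0.895,0,0,0,0],
    [28,0,0.895,0,0,0,0],
    [28,0,0.895,0,0,0,0],
    [28,0,0.895,0,0,0,0],
  ],
)

```text
time_s: 26.12
tcp_pos: [0.5365, -0.04, 0.1943]
tool_rot: [0.0, -0.0, 1.0, -0.0]
ft_force: [-0.5, -1.1, -0.7]
gripper_width: 0.0315
grasp_force: 40.0
```

Emit:
jog_arm(
  series=[
    [28,0,0,0.15,0,0,0],
    [28,0,0,0.3,0,0,0],
    [28,0,0,0.45,0,0,0],
    [28,0,0,0.58,0,0,0],
    [28,0,0,0.68,0,0,0],
    [28,0,0,0.74,0,0,0],
    [28,0,0,0.77,0,0,0],
    [28,0,0,0.78,0,0,0],
    [28,0,0,0.78,0,0,0],
  ],
)

```text
time_s: 26.87
tcp_pos: [0.5366, -0.0399, 0.0772]
tool_rot: [0.0, 0.0, 1.0, -0.0]
ft_force: [-0.1, -0.6, -0.6]
gripper_width: 0.0317
grasp_force: 40.0
```

Emit:
jog_arm(
  series=[
    [28,0,0,0.007,0,0,0],
    [28,0,0,0.014,0,0,0],
    [28,0,0,0.02,0,0,0],
    [28,0,0,0.026,0,0,0],
    [28,0,0,0.034,0,0,0],
    [28,0,0,0.034,0,0,0],
  ],
)

```text
time_s: 27.37
tcp_pos: [0.5365, -0.0393, 0.0718]
tool_rot: [0.0, -0.0, 1.0, 0.0]
ft_force: [-0.9, 0.3, -0.0]
gripper_width: 0.0314
grasp_force: 40.1
```

Emit:
jog_arm(
  series=[
    [28,0,0,0.006,0,0,0],
    [28,0,0,0.01,0,0,0],
    [28,0,0,0.01,0,0,0],
  ],
)

```text
time_s: 27.62
tcp_pos: [0.5373, -0.0393, 0.0717]
tool_rot: [0.001, -0.0, 1.0, -0.0]
ft_force: [-1.5, 2.9, 10.2]
gripper_width: 0.0313
grasp_force: 41.1
```

Seated. Releasing it, rising and backing clear.

Emit:
jog_arm(
  series=[
    [40,0,0,0,0,0,0],
    [50,0,0,0,0,0,0],
    [60,0,0,0,0,0,0],
    [60,0,0,0,0,0,0],
    [60,0,0,-0.1,0,0,0],
    [60,0,0,-0.3,0,0,0],
    [60,0,0,-0.55,0,0,0],
    [60,0,0,-0.8,0,0,0],
    [60,0.2,-0.2,-0.9,0,0,0],
    [60,0.4,-0.6,-0.9,0,0,0],
    [60,0.4,-0.9,-0.9,0,0,0],
    [60,0.4,-0.9,-0.9,0,0,0],
  ],
)

```text
time_s: 28.62
tcp_pos: [0.4756, -0.1768, 0.2057]
tool_rot: [0.001, 0.0, 1.0, -0.001]
ft_force: [0.3, 0.8, -0.4]
gripper_width: 0.0598
grasp_force: 0.0
```

```bash
python3 - <<'E'
from h import *
s=st(); print(s["time_s"],s["tcp_pos"],s["ft_force"],np.abs(s["qd"]).max())
S=cam("scene");T=cam("top")
cv2.imwrite("pics/end.png",np.hstack([cv2.resize(S["color"][150:270,100:420],(800,300),interpolation=2)[:, :]]*1)[:,:,::-1])
cv2.imwrite("pics/end.png",np.vstack([cv2.resize(S["color"][150:270,100:420],(800,300),interpolation=2),cv2.resize(T["color"][160:280,140:460],(800,300),interpolation=2)])[:,:,::-1])
E
```

```text
28.6167 [ 0.47556238 -0.17682264  0.20572256] [ 0.30048604  0.76871024 -0.43584809] 0.656338088631734
```

View pics/end.png

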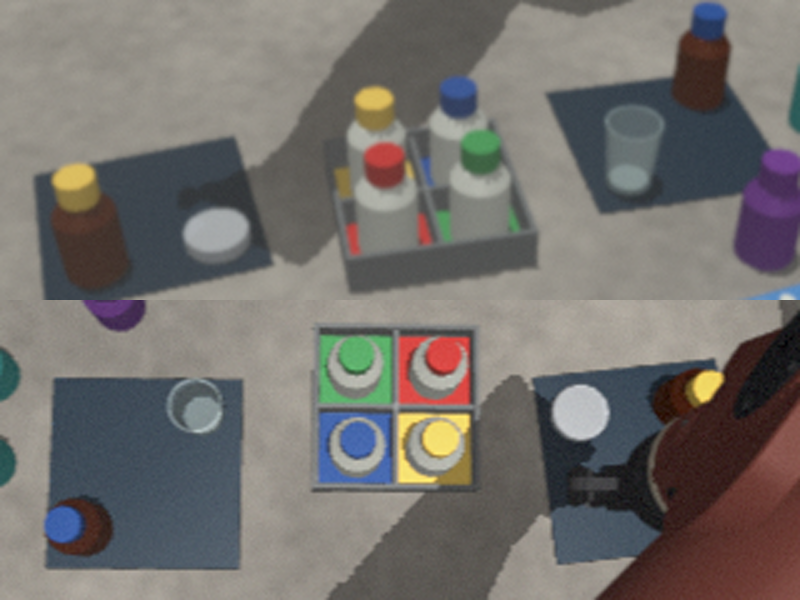

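All four jars stand upright on pads matching their caps: red (385,200), green (480,185), yellow (375,125) and blue (458,115). Both ambers are still where they were. Handing the job in.

```bash
python3 -c "
from rig import env; print(env.job_done())"
```

```text
the job is handed in; nothing more can be done
None
```

All four white jars are upright in the wells matching their caps, each lowered onto its pad until contact and then released; the ambers and other look-alikes were left alone, and the job was handed in at about 29 s.

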